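Set up the soap-loaf cutter for the next bar

TASK

Set up the loaf cutter for the next bar of soap. First, while the loaf is still well back, push the sliding stop along the fence until its pointer stands over the middle of the strip of tape; then push the skewed loaf flat against the fence and slide it along the fence, under the raised wire, until its end just meets the stop, leaving the pointer on the tape. Do it all by pushing with the fingers: take neither the loaf nor the stop between them, lift or tip nothing, leave the other things on the bench where they are, and finish with the hand clear.

Things in the scene. Friction and masses are not known exactly. Their poses are not given: they have to be found in the camera images.
- cutter: Loaf cutter: fixed wooden base, 150 (x) by 460 mm (y), bed 18 mm above the table; origin at the centre of its underside. Its y runs along the bed, from the loaf's end to the stop's end (roughly to the robot's left); its x runs across, away from the robot. The bed in front of the fence is open.
- fence (a point): Point on the inner (robot-side) face of the cutter's fence, at bed level, half way along. The fence is a straight wooden wall along the whole far side of the bed, face at cutter x = +59 mm, 16 mm thick, 57 mm high above the bed; axes as the cutter.
- cut (a point): Where the wire cuts: a thin dark line across the bed at cutter y = +30 mm; the point is on it at bed level, at cutter x = 0. The steel wire bow is fixed, folded up and leaning back behind the fence here: from cutter x = +75 to +245 mm, up to 270 mm above the table, within 17 mm either side of the cut.
- stop (a joint): The sliding gauge stop on the fence, in m: distance along the cutter's y from the cut to the stop's face (0 to 0.13). It slides stiffly (about 9 N) and stays where it is left; it starts too far from the cut, so it has to be pushed towards the cut (cutter's -y) from behind.
- stop_face (a point): Point in the stop's flat face towards the cut, at bed level, at cutter x = +26.5 mm (middle of the seated loaf); axes as the cutter. The stop is a darker wooden block: y 0 to +14 mm (its back), x -30.5 to +29.5 mm, 1.5 to 55 mm above the bed, with a metal saddle and thumbscrew on top near the fence (x +4 to +54 mm, up to 73 mm above the bed).
- pointer (a point): Free tip of the stop's pointer: a thin steel tongue, 3 mm wide, that sticks out from the stop towards the robot (along the cutter's -x) just over the bed. The point is on the middle of the tongue, which lies 2 mm behind the stop's face.
- tape_mark: The mark: a strip of cream paper tape stuck flat on the bed near its front edge, 8 mm wide in y and 42 mm long in x, origin at its middle; axes as the cutter. The pointer passes over it; the stop is set when the pointer's tip is over the strip (at the strip's y = 0 for its middle).
- loaf: Loaf of cured soap, cream block with a wavy top, 65 (its x) by 170 (its y) by 64 mm high (waves to 69), 0.5 to 0.9 kg, loose on the bed; origin at the centre of its underside. Starts askew by up to 0.12 rad, off the fence and short of the cut. Slides at about 2.5 to 7 N. Seated, its centre line is at cutter x = +26.5 mm.
- loaf_nose (a point): Bottom middle of the end of the loaf that is to meet the stop (loaf's y = +85 mm).
- loaf_tail (a point): Bottom middle of the other end of the loaf, where it is pushed along (loaf's y = -85 mm).
- loaf_nose_corner (a point): Lower corner of the loaf at its nose, fence side (loaf's x = +32.5, y = +85 mm).
- loaf_tail_corner (a point): Lower corner of the loaf at its tail, fence side (loaf's x = +32.5, y = -85 mm).
- bar_a: Bar of the same soap already cut, 65 x 31 mm, 69 mm high, standing on the table behind the fence. Leave alone.
- bar_b: A second such bar beside it. Leave alone.
- scraper: Bench scraper, flat steel blade with a wooden handle, 82 x 115 x 16 mm, lying beyond the stop's end of the cutter. Leave alone.
- tape_roll: Roll of paper tape, 82 mm across, 24 mm high, lying behind the fence. Leave alone.
- heart_soap: Grey fluted heart-shaped soap, 57 x 65 x 37 mm, in front of the cutter near its stop's end. Leave alone.
- rose_soap: Black rose soap, 69 mm across, 34 mm high, on the near left of the table. Leave alone.

How it is judged:
On the way:
1. the stop's pointer is over the tape while the loaf is still at least 20 mm short of the stop (y of pointer in the frame of tape_mark between -0.004 and 0.004 m and y of loaf_nose in the frame of stop_face below -0.02 m), for 0.2 s.
At the end, for the whole second after the job is handed in: The pointer's tip is within 4 mm of the middle line of the tape; the loaf's nose is within 3 mm of the stop's face; both fence-side corners of the loaf are within 3 mm of the fence; the loaf lies flat on the bed, at rest (y of pointer in the frame of tape_mark between -0.004 and 0.004 m and y of loaf_nose in the frame of stop_face between -0.003 and 0.002 m and x of each of loaf_nose_corner, loaf_tail_corner in the frame of cutter above 0.056 m and height (world z) of loaf between 0.015 and 0.021 m and angle between loaf's own z axis and vertical below 0.03 rad and linear speed of loaf below 0.01 m/s); the robot touches nothing.
It fails at once if the loaf is lifted or tipped (height (world z) of loaf above 0.026 m or angle between loaf's own z axis and vertical above 0.12 rad).
It fails at once if the loaf is taken between the fingers (x of the grasp point in the frame of loaf between -0.028 and 0.028 m and y of the grasp point in the frame of loaf between -0.08 and 0.08 m and z of the grasp point in the frame of loaf below 0.06 m).
It fails at once if the stop is taken between the fingers (x of the grasp point in the frame of stop_face between -0.027 and 0.05 m and y of the grasp point in the frame of stop_face between 0.001 and 0.013 m and z of the grasp point in the frame of stop_face below 0.07 m).
It fails at once if another thing on the bench is moved by more than 15 mm (distance of any of bar_a, bar_b, scraper, tape_roll, heart_soap, rose_soap from where it was at the start of the episode above 0.015 m).
It also fails if it takes over 64 s, if anything falls off the work surface, if the arm or the gripper's body presses on something with over 40 N, if the wrist force passes 120 N, or if a joint passes its speed limit or range.

ROBOT

A 7-joint arm with a two-finger parallel gripper is mounted at the origin on a cart in front of the work surface, level with it; the furniture and walls round the work are solid. World frame = base frame: x ahead of the robot, y to its left, z up, the work surface at z = 0. Lengths are in m, angles in rad, forces in N, time in s.
With the tool pointing down it reaches from about 0.4 to 0.85 m from the base axis. Payload 10.4 kg.
Tool frame: the origin (TCP) lies on the centre line of the jaws, within the pads' length; the fingertips stand 8 mm ahead of it and the grasp point (between the pads) lies 11 mm behind it (r.finger_overhang is the distance from the TCP to the fingertips, in m); z points along the fingers, y is the line along which they close (so a half turn about z gives the same grasp; the last joint's range is limited). The gripper opens to 87 mm and grips with 3 to 60 N. Pads are 19 mm wide; open, the fingers measure 117 mm over their backs; the gripper's body (75 mm by 190 mm) begins 51 mm behind the grasp point.
Start: joints at [-1.285, 0.332, -0.065, 1.46, 0.022, 1.35, -0.088], TCP at [0.19, 0.595, 0.231] pointing down, gripper open.
Joint ranges: [-2.6, 2.6], [-0.5, 2.12], [-1.47, 1.34], [0.16, 2.42], [-1.27, 4.41], [0.06, 2.06], [-2.6, 2.6]. Speed limits (rad/s): [2.22, 2.22, 2.79, 2.79, 3.14, 3.14, 3.14].

INTERFACE

Orientations are given as a unit quaternion [x, y, z, w].
In Python, from bench import r, vision gives the robot as it stands.
- The arm moves only by the tool drive_tool, never from a script. Its argument "series" is a list of rows, each a list of 2 entries, a list of its own where there are three numbers: the shift along the world's x, y, z in cm, then the turn about the world's z in degrees. A call has exactly 10 rows; each row shifts and turns the commanded pose from where the row before left it; what a row does not reach is not made up. A row lasts 1/8 s, in which the tool goes at most 62.5 mm and 10.7 degrees, less where a joint would pass 70% of its speed; a pose out of reach is approached as far as the arm can. A call with a gripper value outside its range is refused whole. "hand" is the closure, from 0 (fully open) to 1 (shut), set as the call begins (left out, the last holds). The fingers move at their own pace and stop on an object; "newtons" is the grip in N (left out, the last holds). Time passes only in rows, so rows that do not move let the fingers close, or fill a call up. It gives the time, the measured TCP pose, the force, the opening and the grip force at its end, in the units of the state.
- r.read_state(): the state, without advancing time (a new reading comes with each control period).
- vision.camera(name): name is "side" or "top" or "wrist"; returns a dict with "color" (400x640x3 uint8, red, green, blue), "intrinsics" (3x3 intrinsics, pixels), "R" (3x3) and "t" (3): a world point X has camera coordinates R X + t; the wrist camera has in their place "mount" (4x4, takes a point from camera to tool coordinates, whose origin is the TCP and whose axes are the flange's). Camera axes: x right, y down, z forward; pixel columns grow to the right and rows downward; lengths in m; the calibration is good to about 2 mm. The wrist camera is an equidistant fisheye: a pixel r from the principal point sees the ray r / f radians off the axis. A picture is of the moment at which its call begins: read the wrist's pose just before it. There is no depth.
- r.close_job(): hands the job in; it is judged then, once.
The state is a dict: "time": time; "joint_positions": joint angles; "joint_vel": joint speeds; "joint_torque": joint torques, N m; "ee_pos": TCP position; "eef_rot": TCP orientation; "ft_force": force on the tool from outside, world axes, zero at the start; "torque": the same for the moment, N m; "width": finger opening in m; "grip_force": force on a finger pad.
Only numpy, scipy, OpenCV 4.12 (cv2) and the standard library are available. Lean on these libraries where they do the work, as an engineer would, in place of code of your own. Each camera call takes 0.05 s, during which the arm holds its last target. There are 200 camera calls.

## Working session

There is one attempt and no reset: what is moved stays moved. The work goes in short steps, Python scripts to look and compute and a tool call to move; the robot and the scene stay as the last step left them, time stands still between calls to the robot, and variables do not carry over. Pictures are saved under pics/ and viewed, at most 10 in all, crops included, and the job is handed in when it is done.

Besides the shell and the picture viewer there is one more tool, called after "Call:" as name(argument=value, ...), one argument or row to a line, values as JSON. drive_tool: Moves the arm, as the interface text tells. Its arguments: {"type":"object","properties":{"series":{"type":"array"},"hand":{"type":"number"},"newtons":{"type":"number"}},"required":["series"]}

```bash
mkdir -p pics; cat > h.py <<'E'
import numpy as np,cv2
from bench import r,vision
def snap(n,f):
    c=vision.camera(n); cv2.imwrite(f,c["color"][:,:,::-1])
    if "R" in c: np.savez(f"{n}.npz",K=c["intrinsics"],R=c["R"],t=c["t"])
    return c
def ray(n,u,v,z):
    d=np.load(f"{n}.npz");R=d["R"];C=-R.T@d["t"]
    w=R.T@np.linalg.inv(d["K"])@np.array([u,v,1.]); return (C+w*(z-C[2])/w[2])
def proj(n,X):
    d=np.load(f"{n}.npz");p=d["K"]@(d["R"]@np.array(X)+d["t"]);return p[:2]/p[2]
E
python3 - <<'E'
from h import *
for n in("top","side"):
    snap(n,f"pics/{n}0.png"); d=np.load(n+".npz"); print(n,-d["R"].T@d["t"],d["K"][0,0])
s=r.read_state();print(s["ee_pos"],s["eef_rot"],s["width"],s["time"],r.finger_overhang)
E
```

```text
top [0.45217971 0.18947627 1.02823267] 472.3608489606186
side [ 0.17668065 -0.33568779  0.60894682] 365.27025688699615
[0.18985568 0.59512004 0.22985242] [ 1.53800756e-01  9.88101690e-01 -6.10122261e-04 -7.50991389e-05] 0.08675801062776403 0.1 0.008
```

View pics/top0.png

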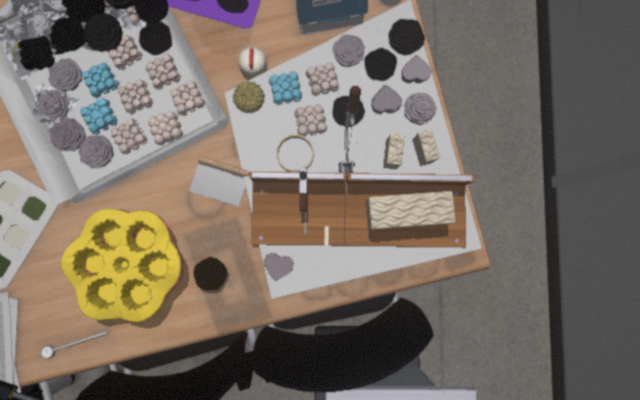

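View pics/side0.png

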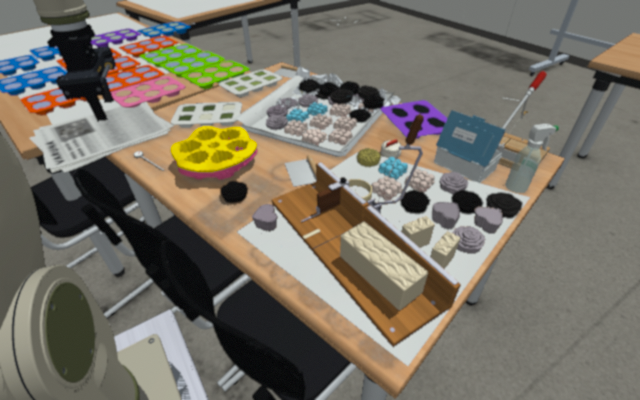

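The top view shows the cutter spanning px (250–470, 175–247): the stop near (304,190), the tape near (326,236), the cut line at x≈345 and the loaf from (368,195) to (455,228). I'll enlarge that area.

```bash
python3 - <<'E'
from h import *
im=cv2.imread("pics/top0.png")[160:260,245:475]
a=cv2.resize(im[:,:130],None,fx=6,fy=6,interpolation=cv2.INTER_CUBIC)
cv2.imwrite("pics/c1.png",a)
a=cv2.resize(im[:,100:],None,fx=6,fy=6,interpolation=cv2.INTER_CUBIC)
cv2.imwrite("pics/c2.png",a)
E
```

```text
(no output)
```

View pics/c1.png

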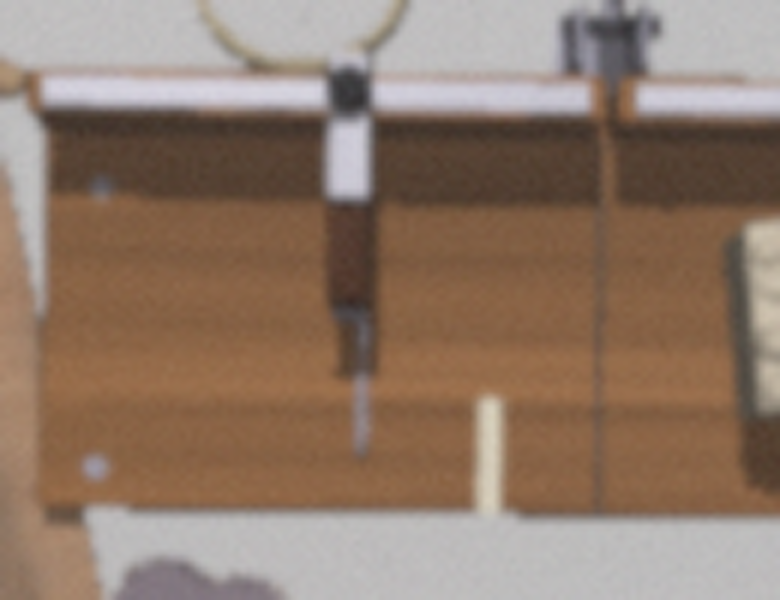

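View pics/c2.png

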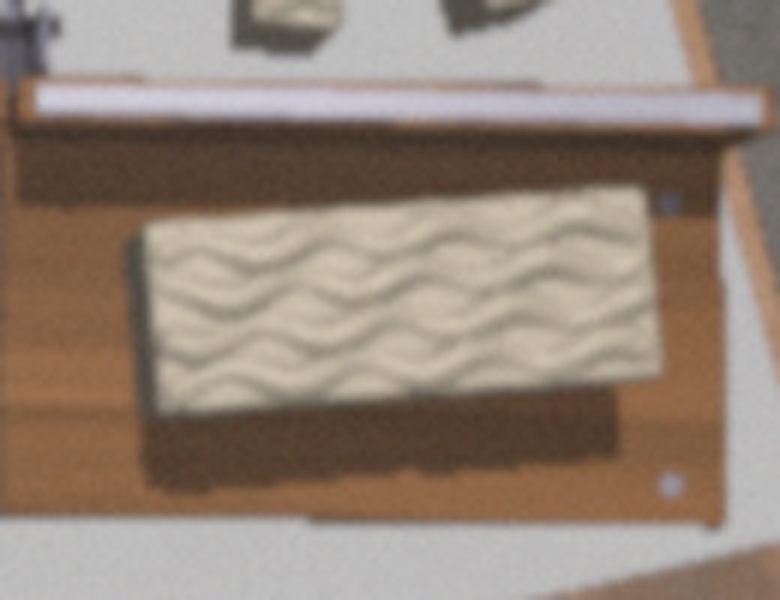

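c1: pointer tip (361,455), tape middle (489,455) running from v 397 to 513, cut line (602,210)–(598,508), near-left bed corner (42,507). c2: near-right bed corner (724,522), loaf top corners (143,222), (160,413), (640,186), (662,374).

```bash
python3 - <<'E'
from h import *
def P(o,u,v,z): return ray("top",o+(u+.5)/6-.5,160+(v+.5)/6-.5,z)
A=P(245,42,507,.018);B=P(345,724,522,.018)
print("L",A,"R",B,np.hypot(*(A-B)[:2]))
ey=(A-B)[:2]/np.hypot(*(A-B)[:2]); ex=np.array([ey[1],-ey[0]])
print("yaw",np.arctan2(ex[1],ex[0]))
t0,t1=P(245,490,399,.018),P(245,488,512,.018)
cut=P(245,598,508,.018),P(245,602,210,.018)
# y origin from bed ends mid ; x origin from near edge +.075
c=(A+B)[:2]/2+.075*ex
f=lambda p:np.round([ex@(p[:2]-c),ey@(p[:2]-c)],4)
print("c",c,"ex",ex,"ey",ey)
for n,p in dict(t0=t0,t1=t1,c0=cut[0],c1=cut[1],ptr=P(245,361,455,.022),stopbk=P(245,328,250,.073),stopfc=P(245,374,250,.073),stopnear=P(245,350,306,.073),fenceface=P(245,450,113,.075),ff2=P(345,500,125,.075),nf=P(345,143,222,.085),nn=P(345,160,413,.085),tf=P(345,640,186,.085),tn=P(345,662,374,.085)).items(): print(n,f(p),np.round(p,4))
s=r.read_state();print(s["joint_positions"])
E
```

```text
L [0.45498066 0.31724292 0.018     ] R [ 0.45108525 -0.13782871  0.018     ] 0.45508829731953077
yaw -0.00855977742749101
c [0.52803021 0.08906513] ex [ 0.99996337 -0.00855967] ey [0.00855967 0.99996337]
t0 [-0.0348  0.0688] [0.4938 0.1582 0.018 ]
t1 [-0.0749  0.0692] [0.4537 0.1589 0.018 ]
c0 [-0.0731  0.0302] [0.4552 0.1198 0.018 ]
c1 [0.0334 0.0293] [0.5617 0.1181 0.018 ]
ptr [-0.0553  0.1145] [0.4737 0.204  0.022 ]
stopbk [0.0127 0.1258] [0.5418 0.2148 0.073 ]
stopfc [0.0129 0.1102] [0.5418 0.1992 0.073 ]
stopnear [-0.0062  0.1181] [0.5228 0.2072 0.073 ]
fenceface [0.0597 0.085 ] [0.5884 0.1736 0.075 ]
ff2 [ 0.0581 -0.1355] [ 0.585  -0.0469  0.075 ]
nf [ 0.0226 -0.0132] [0.5505 0.0756 0.085 ]
nn [-0.0412 -0.0189] [0.4867 0.0705 0.085 ]
tf [ 0.0367 -0.1797] [ 0.5632 -0.091   0.085 ]
tn [-0.0263 -0.1861] [ 0.5002 -0.0968  0.085 ]
[-1.28458076  0.33278004 -0.06469523  1.4608551   0.02158181  1.34988144
 -0.08852246]
```

Call:
drive_tool(
  series=[
    [[4.3, -4.2, 0], 2.15],
    [[4.3, -4.2, 0], 2.15],
    [[4.3, -4.2, 0], 2.15],
    [[4.3, -4.2, 0], 2.15],
    [[4.3, -4.2, 0], 2.15],
    [[4.3, -4.2, 0], 2.15],
    [[4.3, -4.2, 0], 2.15],
    [[4.3, -4.2, 0], 2.15],
    [[0, 0, 0], 0],
    [[0, 0, 0], 0],
  ],
  hand=1,
  newtons=10,
)

```text
time: 1.35
ee_pos: [0.5336, 0.2597, 0.2301]
eef_rot: [0.004, 1.0, 0.0, -0.0]
ft_force: [-0.6, 0.5, -0.8]
width: 0.0017
grip_force: 0.0
```

```bash
python3 - <<'E'
from h import *
c=snap("wrist","pics/w1.png"); print(c["mount"],c["intrinsics"])
E
```

```text
[[ 9.18148446e-04 -9.70336766e-01 -2.41755489e-01  6.48613424e-02]
 [ 9.99999456e-01  1.01050266e-03 -2.58029043e-04  1.32706550e-03]
 [ 4.94669632e-04 -2.41755121e-01  9.70337167e-01 -1.52604847e-01]
 [ 0.00000000e+00  0.00000000e+00  0.00000000e+00  1.00000000e+00]] [[309.70691629   0.         314.25511638]
 [  0.         309.70691629 202.95924271]
 [  0.           0.           1.        ]]
```

View pics/w1.png

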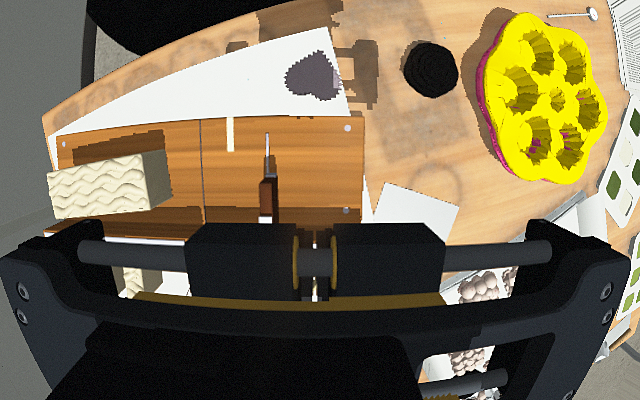

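Call:
drive_tool(
  series=[
    [[0, 0, -3], 0],
    [[0, 0, -3], 0],
    [[0, 0, -3], 0],
    [[0, 0, -3], 0],
    [[0, 0, -3], 0],
    [[0, 0, -2.2], 0],
    [[0, -0.5, 0], 0],
    [[0, -0.5, 0], 0],
    [[0, -0.5, 0], 0],
    [[0, 0, 0], 0],
  ],
)

```text
time: 2.65
ee_pos: [0.5344, 0.244, 0.0594]
eef_rot: [0.005, 1.0, 0.0, 0.001]
ft_force: [0.1, 1.0, 0.2]
width: 0.0005
grip_force: 0.0
```

Call:
drive_tool(
  series=[
    [[0, -0.3, 0], 0],
    [[0, -0.3, 0], 0],
    [[0, -0.3, 0], 0],
    [[0, -0.3, 0], 0],
    [[0, -0.2, 0], 0],
    [[0, -0.2, 0], 0],
    [[0, -0.2, 0], 0],
    [[0, -0.2, 0], 0],
    [[0, 0, 0], 0],
    [[0, 0, 0], 0],
  ],
)

```text
time: 3.9
ee_pos: [0.5339, 0.2253, 0.0586]
eef_rot: [0.004, 1.0, 0.0, 0.0]
ft_force: [1.0, 4.8, -1.9]
width: 0.0007
grip_force: 2.3
```

```bash
cat >> h.py <<'E'
from scipy.spatial.transform import Rotation as Ro
C0=np.array([.52803,.089065]);EX=np.array([.99996,-.00856]);EY=np.array([.00856,.99996])
def cut(p): return np.round([EX@(p[:2]-C0),EY@(p[:2]-C0)],4)
def wsnap(f,crop=None,s=1):
    st=r.read_state(); c=vision.camera("wrist"); np.savez("wrist.npz",K=c["intrinsics"],M=c["mount"],p=st["ee_pos"],q=st["eef_rot"])
    im=c["color"][:,:,::-1]
    if crop: x0,x1,y0,y1=crop; im=cv2.resize(im[y0:y1,x0:x1],None,fx=s,fy=s,interpolation=cv2.INTER_CUBIC)
    cv2.imwrite(f,im)
def wray(u,v,z):
    d=np.load("wrist.npz");K=d["K"];a=np.array([u-K[0,2],v-K[1,2]]);rr=np.hypot(*a);th=rr/K[0,0]
    w=np.r_[a/rr*np.sin(th),np.cos(th)];M=d["M"];R=Ro.from_quat(d["q"]).as_matrix()
    o=R@M[:3,3]+d["p"];w=R@M[:3,:3]@w;return o+w*(z-o[2])/w[2]
E
python3 - <<'E'
from h import *
wsnap("pics/w2.png",(140,400,80,260),3)
E
```

```text
(no output)
```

View pics/w2.png

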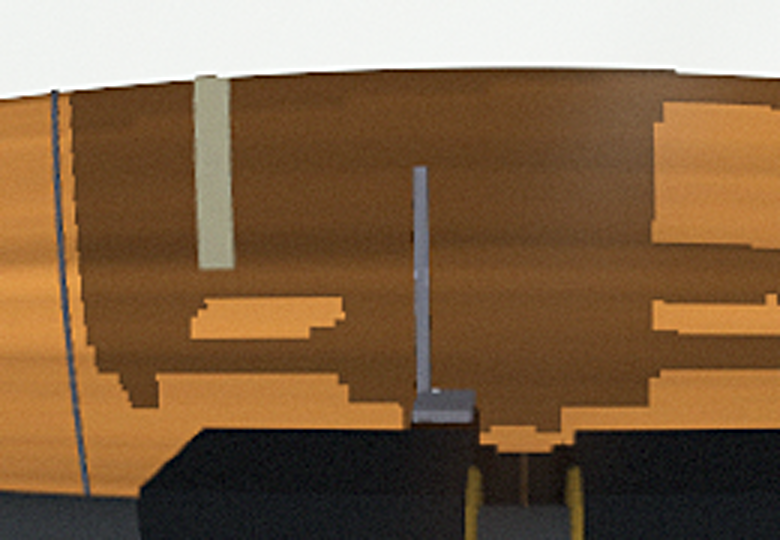

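Pointer tip is at crop (419,169); tape middle at that row is (213,172), with its end centred at (217,268).

```bash
python3 - <<'E'
from h import *
for n,u,v,z in(("ptr",419,169,.021),("tape",213,172,.018),("tapeend",217,268,.018),("cut",58,170,.018),("cut2",85,480,.018)): print(n,cut(wray(140+u/3,80+v/3,z)))
E
```

```text
ptr [-0.0548  0.1164]
tape [-0.0554  0.0712]
tapeend [-0.0345  0.0712]
cut [-0.0579  0.033 ]
cut2 [0.0157 0.0323]
```

Call:
drive_tool(
  series=[
    [[0, -0.5, 0], 0],
    [[0, -0.5, 0], 0],
    [[0, -0.5, 0], 0],
    [[0, -0.5, 0], 0],
    [[0, -0.5, 0], 0],
    [[0, -0.5, 0], 0],
    [[0, -0.5, 0], 0],
    [[0, -0.5, 0], 0],
    [[0, 0, 0], 0],
    [[0, 0, 0], 0],
  ],
)

```text
time: 5.2
ee_pos: [0.5335, 0.1857, 0.0586]
eef_rot: [0.004, 1.0, 0.001, -0.0]
ft_force: [-2.0, 6.4, -0.6]
width: 0.0001
grip_force: 3.1
```

```bash
python3 - <<'E'
from h import *
wsnap("pics/w3.png",(190,370,80,230),4)
E
```

```text
(no output)
```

View pics/w3.png

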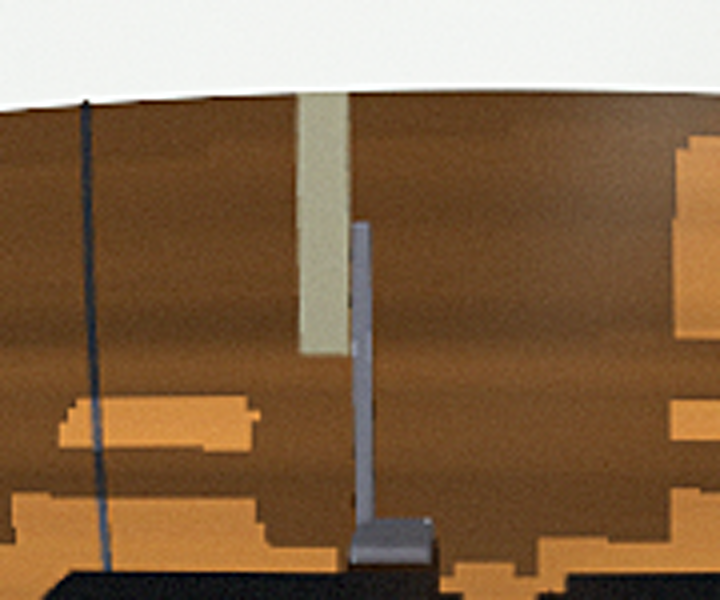

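Pointer tip (361,224) and tape middle (323,226), with the 8 mm tape about 51 px wide, so about 6 mm remains.

Call:
drive_tool(
  series=[
    [[0, -0.2, 0], 0],
    [[0, -0.2, 0], 0],
    [[0, -0.1, 0], 0],
    [[0, -0.1, 0], 0],
    [[0, 0, 0], 0],
    [[0, 0, 0], 0],
    [[0, 0.5, 0], 0],
    [[0, 0.5, 0], 0],
    [[0, 0.5, 0], 0],
    [[0, 0, 0], 0],
  ],
)

```text
time: 6.5
ee_pos: [0.5339, 0.1938, 0.0585]
eef_rot: [0.004, 1.0, -0.0, -0.0]
ft_force: [-0.5, -0.8, 0.1]
width: 0.0
grip_force: 0.0
```

```bash
python3 - <<'E'
from h import *
wsnap("pics/w4.png",(150,330,80,230),4)
E
```

```text
(no output)
```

View pics/w4.png

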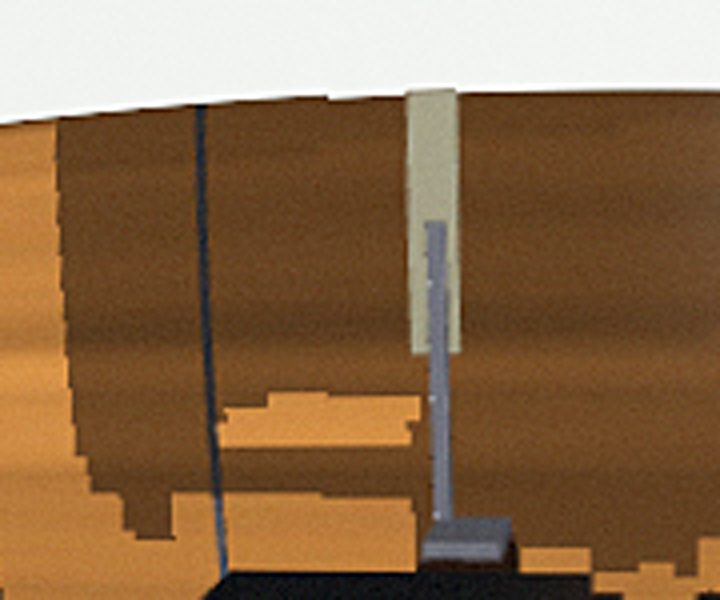

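Pointer is now over the tape middle (436 against 433, about 0.4 mm). Next I move to the near side of the loaf.

Call:
drive_tool(
  series=[
    [[0, 0, 4], 0],
    [[0, 0, 4], 0],
    [[0, 0, 2], 0],
    [[-1.8, -4.5, 0], 0],
    [[-1.8, -4.5, 0], 0],
    [[-1.8, -4.5, 0], 0],
    [[-1.8, -4.5, 0], 0],
    [[0, 0, 0], 0],
    [[0, 0, 0], 0],
    [[0, 0, 0], 0],
  ],
)

```text
time: 7.8
ee_pos: [0.4622, 0.0145, 0.1585]
eef_rot: [0.003, 1.0, 0.0, -0.0]
ft_force: [0.4, 0.1, 0.1]
width: 0.0005
grip_force: 0.0
```

Call:
drive_tool(
  series=[
    [[0, 0, -3.5], 0],
    [[0, 0, -3.5], 0],
    [[0, 0, -3], 0],
    [[0, 0, 0], 0],
    [[0.4, 0, 0], 0],
    [[0.4, 0, 0], 0],
    [[0.4, 0, 0], 0],
    [[0.3, 0, 0], 0],
    [[0, 0, 0], 0],
    [[0, 0, 0], 0],
  ],
)

```text
time: 9.05
ee_pos: [0.4768, 0.0134, 0.0586]
eef_rot: [0.004, 1.0, 0.0, -0.0]
ft_force: [0.5, 0.5, 1.2]
width: 0.0006
grip_force: 0.0
```

Call:
drive_tool(
  series=[
    [[0.4, 0, 0], 0],
    [[0.4, 0, 0], 0],
    [[0.4, 0, 0], 0],
    [[0.4, 0, 0], 0],
    [[0.4, 0, 0], 0],
    [[0.3, 0, 0], 0],
    [[0.3, 0, 0], 0],
    [[0.3, 0, 0], 0],
    [[0, 0, 0], 0],
    [[0, 0, 0], 0],
  ],
)

```text
time: 10.3
ee_pos: [0.5048, 0.0138, 0.0583]
eef_rot: [0.004, 1.0, 0.0, -0.001]
ft_force: [-5.3, 1.8, 3.1]
width: 0.0007
grip_force: 2.8
```

Call:
drive_tool(
  series=[
    [[0.1, 0, 0], 0],
    [[0.1, 0, 0], 0],
    [[0.1, 0, 0], 0],
    [[0.1, 0, 0], 0],
    [[0.1, 0, 0], 0],
    [[0, 0, 0], 0],
    [[0, 0, 0], 0],
    [[0, 0, 0], 0],
    [[0, 0, 0], 0],
    [[0, 0, 0], 0],
  ],
)

```text
time: 11.55
ee_pos: [0.5066, 0.0128, 0.0577]
eef_rot: [0.005, 1.0, -0.0, -0.005]
ft_force: [-22.1, -2.2, 16.0]
width: 0.0009
grip_force: 10.7
```

Call:
drive_tool(
  series=[
    [[-0.5, 0, 0], 0],
    [[-1, 0, 0], 0],
    [[-1.5, 0, 0], 0],
    [[-1.5, -2, 4], 0],
    [[-2, -4, 4], 0],
    [[-2, -4, 4], 0],
    [[0, -4, 4], 0],
    [[0, 0, 0], 0],
    [[0, 0, 0], 0],
    [[0, 0, 0], 0],
  ],
)

```text
time: 12.8
ee_pos: [0.4254, -0.1253, 0.2174]
eef_rot: [0.003, 1.0, 0.0, -0.001]
ft_force: [-0.1, -0.5, 0.7]
width: 0.0006
grip_force: 0.0
```

```bash
python3 - <<'E'
from h import *
snap("top","pics/top1.png")
im=cv2.imread("pics/top1.png")[160:260,275:475]
cv2.imwrite("pics/c3.png",cv2.resize(im,None,fx=4,fy=4,interpolation=cv2.INTER_CUBIC))
E
```

```text
(no output)
```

View pics/c3.png

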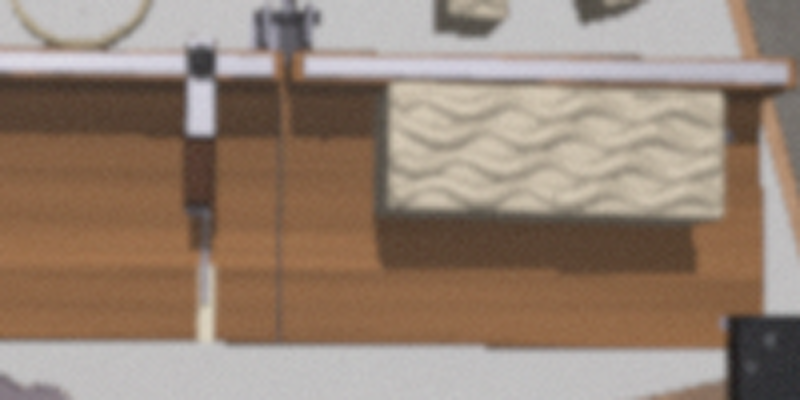

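The loaf is flush with the fence: top nose edge at u≈387, tail edge at u≈724, v from 85 to 216.

```bash
python3 - <<'E'
from h import *
def P(u,v,z): return cut(ray("top",275+(u+.5)/4-.5,160+(v+.5)/4-.5,z))
for u,v in((387,213),(387,85),(723,217),(724,92)): print(P(u,v,.085))
print("stop face",P(215,170,.073),P(187,170,.073))
print("ptr",P(205,285,.021),"tape",P(206,320,.018))
print(C0+.0265*EX-.20*EY)
E
```

```text
[-0.0101 -0.0192]
[ 0.0545 -0.0192]
[-0.0102 -0.1873]
[ 0.0529 -0.1888]
stop face [0.0116 0.0666] [0.0114 0.0809]
ptr [-0.0452  0.0696] tape [-0.0637  0.0689]
[ 0.55281694 -0.11115384]
```

Call:
drive_tool(
  series=[
    [[0, -2.5, 0], 0],
    [[3.2, 0, 0], 0],
    [[3.2, 0, 0], 0],
    [[3.2, 0, 0], 0],
    [[3.1, 0, 0], 0],
    [[0, 0, -4], 0],
    [[0, 0, -4], 0],
    [[0, 0, -4], 0],
    [[0, 0, -3.9], 0],
    [[0, 0, 0], 0],
  ],
)

```text
time: 14.1
ee_pos: [0.5505, -0.1503, 0.0564]
eef_rot: [0.004, 1.0, 0.0, -0.003]
ft_force: [-1.2, -0.3, 0.2]
width: 0.0006
grip_force: 0.0
```

Call:
drive_tool(
  series=[
    [[0, 0.5, 0], 0],
    [[0, 0.5, 0], 0],
    [[0, 0.5, 0], 0],
    [[0, 0.5, 0], 0],
    [[0, 0.4, 0], 0],
    [[0, 0.4, 0], 0],
    [[0, 0.4, 0], 0],
    [[0, 0.4, 0], 0],
    [[0, 0.4, 0], 0],
    [[0, 0.4, 0], 0],
  ],
)

```text
time: 15.35
ee_pos: [0.5528, -0.1084, 0.0596]
eef_rot: [0.005, 1.0, -0.001, 0.0]
ft_force: [0.2, -4.1, 0.3]
width: 0.0002
grip_force: 2.0
```

Call:
drive_tool(
  series=[
    [[0, 0.5, 0], 0],
    [[0, 0.5, 0], 0],
    [[0, 0.5, 0], 0],
    [[0.1, 0.5, 0], 0],
    [[0, 0.5, 0], 0],
    [[0, 0.5, 0], 0],
    [[0, 0.5, 0], 0],
    [[0, 0.5, 0], 0],
    [[0, 0.5, 0], 0],
    [[0, 0.5, 0], 0],
  ],
)

```text
time: 16.6
ee_pos: [0.5539, -0.0572, 0.0595]
eef_rot: [0.004, 1.0, 0.0, -0.0]
ft_force: [0.5, -4.2, -1.8]
width: 0.0006
grip_force: 1.9
```

Call:
drive_tool(
  series=[
    [[0, 0.4, 0], 0],
    [[0, 0.4, 0], 0],
    [[0, 0.3, 0], 0],
    [[0, 0.3, 0], 0],
    [[0, 0.3, 0], 0],
    [[0, 0.2, 0], 0],
    [[0, 0.2, 0], 0],
    [[0, 0.1, 0], 0],
    [[0, 0, 0], 0],
    [[0, 0, 0], 0],
  ],
)

```text
time: 17.85
ee_pos: [0.5539, -0.0353, 0.0596]
eef_rot: [0.004, 1.0, 0.0, -0.0]
ft_force: [-0.9, -3.1, 0.1]
width: 0.0007
grip_force: 1.2
```

```bash
cat > g.py <<'E'
from h import *
import sys
snap("top",sys.argv[1]); im=cv2.imread(sys.argv[1])[:,:,0].astype(np.float32)
ys=np.arange(.02,.1,.001)
for z,xs in((.085,(.0,.004,.008)),(.073,(-.02,-.01))):
    v=[]
    for y in ys:
        px=[proj("top",np.r_[C0+x*EX+y*EY,z]) for x in xs]
        v.append(np.mean([cv2.getRectSubPix(im,(1,1),tuple(map(float,p)))[0,0] for p in px]))
    print(z,[int(a) for a in v])
E
python3 g.py pics/top2.png
```

```text
0.085 [168, 169, 169, 168, 168, 167, 166, 163, 161, 157, 155, 156, 156, 155, 154, 153, 153, 154, 153, 152, 150, 148, 147, 148, 148, 149, 149, 150, 150, 151, 151, 150, 149, 145, 140, 128, 115, 97, 82, 75, 70, 68, 67, 67, 66, 63, 60, 54, 50, 49, 49, 49, 49, 48, 48, 49, 50, 50, 49, 50, 51, 51, 52, 56, 60, 64, 67, 68, 69, 68, 67, 67, 67, 68, 68, 68, 68, 69, 69, 68]
0.073 [95, 98, 99, 99, 99, 100, 102, 103, 101, 100, 101, 102, 102, 103, 103, 103, 103, 102, 102, 102, 101, 100, 98, 96, 92, 89, 87, 85, 86, 88, 89, 89, 89, 90, 87, 85, 80, 74, 73, 73, 73, 73, 72, 70, 68, 65, 62, 58, 63, 70, 76, 82, 79, 74, 68, 63, 62, 63, 65, 67, 69, 70, 72, 73, 73, 73, 73, 73, 72, 71, 72, 72, 73, 72, 72, 71, 71, 71, 71, 71]
```

Call:
drive_tool(
  series=[
    [[0, 0.2, 0], 0],
    [[0, 0.2, 0], 0],
    [[0, 0.2, 0], 0],
    [[0, 0.1, 0], 0],
    [[0, 0.1, 0], 0],
    [[0, 0.1, 0], 0],
    [[0, 0, 0], 0],
    [[0, 0, 0], 0],
    [[0, 0, 0], 0],
    [[0, 0, 0], 0],
  ],
)

```text
time: 19.15
ee_pos: [0.5539, -0.0264, 0.0596]
eef_rot: [0.004, 1.0, 0.0, -0.0]
ft_force: [0.4, -2.8, -1.6]
width: 0.0004
grip_force: 1.3
```

Call:
drive_tool(
  series=[
    [[0, 0.05, 0], 0],
    [[0, 0.05, 0], 0],
    [[0, 0, 0], 0],
    [[0, 0, 0], 0],
    [[0, 0, 0], 0],
    [[0, 0, 0], 0],
    [[0, 0, 0], 0],
    [[0, 0, 0], 0],
    [[0, 0, 0], 0],
    [[0, 0, 0], 0],
  ],
)

```text
time: 20.4
ee_pos: [0.5539, -0.0255, 0.0596]
eef_rot: [0.004, 1.0, 0.0, -0.0]
ft_force: [0.4, -4.5, -1.1]
width: 0.0006
grip_force: 1.9
```

Call:
drive_tool(
  series=[
    [[0, 0.05, 0], 0],
    [[0, 0.05, 0], 0],
    [[0, 0, 0], 0],
    [[0, 0, 0], 0],
    [[0, 0, 0], 0],
    [[0, 0, 0], 0],
    [[0, 0, 0], 0],
    [[0, 0, 0], 0],
    [[0, 0, 0], 0],
    [[0, 0, 0], 0],
  ],
)

```text
time: 21.65
ee_pos: [0.5539, -0.025, 0.0596]
eef_rot: [0.004, 1.0, -0.0, -0.0]
ft_force: [0.5, -6.4, 0.0]
width: 0.0004
grip_force: 2.9
```

```bash
python3 g.py pics/top3.png
```

```text
0.085 [155, 157, 160, 162, 164, 165, 166, 167, 168, 168, 168, 168, 168, 167, 166, 164, 162, 161, 159, 157, 155, 154, 153, 152, 152, 153, 154, 154, 153, 152, 151, 150, 150, 149, 149, 149, 149, 150, 151, 151, 151, 150, 149, 146, 140, 128, 114, 93, 75, 63, 53, 51, 50, 50, 50, 49, 48, 49, 50, 50, 51, 52, 53, 57, 60, 63, 66, 67, 67, 68, 68, 67, 67, 67, 68, 68, 67, 67, 66, 67]
0.073 [82, 81, 80, 79, 80, 80, 80, 81, 84, 88, 92, 95, 98, 100, 102, 104, 102, 102, 104, 106, 105, 104, 105, 105, 105, 105, 104, 104, 105, 106, 103, 101, 99, 98, 95, 93, 92, 91, 89, 88, 89, 89, 90, 92, 88, 84, 78, 72, 72, 74, 77, 81, 79, 74, 69, 64, 63, 63, 64, 66, 67, 69, 71, 72, 72, 72, 71, 71, 71, 72, 72, 72, 71, 71, 70, 71, 71, 71, 71, 72]
```

Force has gone up while the tool lags, so the nose is meeting the stop. One more small nudge, then retreat and look.

Call:
drive_tool(
  series=[
    [[0, 0.05, 0], 0],
    [[0, 0.05, 0], 0],
    [[0, 0, 0], 0],
    [[0, 0, 0], 0],
    [[0, 0, 0], 0],
    [[0, 0, 0], 0],
    [[0, 0, 0], 0],
    [[0, 0, 0], 0],
    [[0, 0, 0], 0],
    [[0, 0, 0], 0],
  ],
)

```text
time: 22.95
ee_pos: [0.5538, -0.0249, 0.0596]
eef_rot: [0.005, 1.0, -0.001, -0.0]
ft_force: [-1.0, -8.9, -1.2]
width: -0.0001
grip_force: 4.2
```

Call:
drive_tool(
  series=[
    [[0, -0.3, 0], 0],
    [[0, -1, 0], 0],
    [[0, -2, 0], 0],
    [[0, 0, 4], 0],
    [[0, 0, 4], 0],
    [[-4, 0, 4], 0],
    [[-4, 0, 0], 0],
    [[-4, 0, 0], 0],
    [[0, 0, 0], 0],
    [[0, 0, 0], 0],
  ],
)

```text
time: 24.2
ee_pos: [0.4346, -0.0563, 0.18]
eef_rot: [0.004, 1.0, 0.0, 0.001]
ft_force: [0.2, -0.2, -0.3]
width: 0.0005
grip_force: 0.0
```

```bash
python3 - <<'E'
from h import *
snap("top","pics/top4.png")
im=cv2.imread("pics/top4.png")[165:255,285:445]
cv2.imwrite("pics/c4.png",cv2.resize(im,None,fx=5,fy=5,interpolation=cv2.INTER_CUBIC))
E
```

```text
(no output)
```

View pics/c4.png

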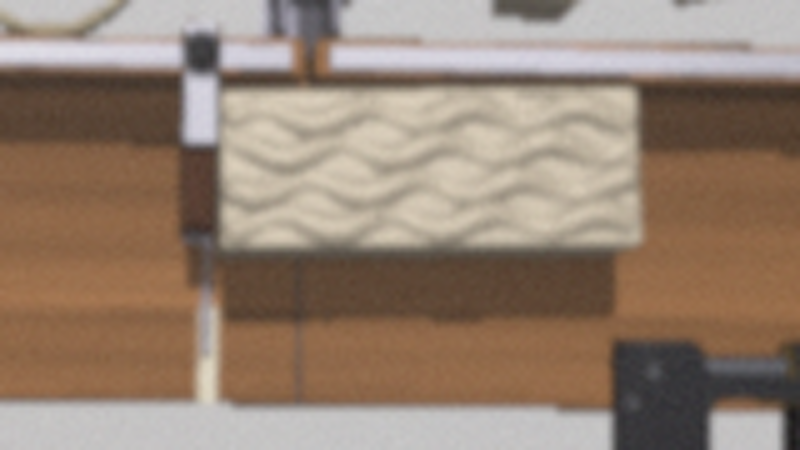

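The nose meets the stop (edges at u≈219) and the pointer is on the tape. The loaf's near edge runs (222,249)–(640,244), against the fence slope, so the nose is about 3 mm off the fence. I'll nudge it from the side, towards the nose.

Call:
drive_tool(
  series=[
    [[0, 5, 0], 0],
    [[0, 5, 0], 0],
    [[1.5, 5, 0], 0],
    [[1.5, 0, 0], 0],
    [[0, 0, -4], 0],
    [[0, 0, -4], 0],
    [[0, 0, -4], 0],
    [[0, 0, 0], 0],
    [[0, 0, 0], 0],
    [[0, 0, 0], 0],
  ],
)

```text
time: 25.5
ee_pos: [0.4653, 0.0936, 0.0612]
eef_rot: [0.004, 1.0, 0.001, 0.001]
ft_force: [0.5, 0.1, 0.3]
width: 0.0003
grip_force: 0.0
```

Call:
drive_tool(
  series=[
    [[0.6, 0, 0], 0],
    [[0.6, 0, 0], 0],
    [[0.6, 0, 0], 0],
    [[0.4, 0, 0], 0],
    [[0.4, 0, 0], 0],
    [[0.2, 0, 0], 0],
    [[0.2, 0, 0], 0],
    [[0.2, 0, 0], 0],
    [[0, 0, 0], 0],
    [[0, 0, 0], 0],
  ],
)

```text
time: 26.75
ee_pos: [0.4958, 0.0935, 0.0595]
eef_rot: [0.004, 1.0, 0.0, -0.0]
ft_force: [0.4, 0.3, 0.9]
width: 0.0006
grip_force: 0.0
```

Call:
drive_tool(
  series=[
    [[0.2, 0, 0], 0],
    [[0.2, 0, 0], 0],
    [[0.2, 0, 0], 0],
    [[0.1, 0, 0], 0],
    [[0.1, 0, 0], 0],
    [[0.1, 0, 0], 0],
    [[0, 0, 0], 0],
    [[0, 0, 0], 0],
    [[0, 0, 0], 0],
    [[0, 0, 0], 0],
  ],
)

```text
time: 28.0
ee_pos: [0.5031, 0.0934, 0.0592]
eef_rot: [0.004, 1.0, -0.0, -0.002]
ft_force: [-9.9, -0.1, 7.3]
width: 0.0003
grip_force: 4.7
```

Call:
drive_tool(
  series=[
    [[0.1, 0, 0], 0],
    [[0.1, 0, 0], 0],
    [[0, 0, 0], 0],
    [[0, 0, 0], 0],
    [[0, 0, 0], 0],
    [[0, 0, 0], 0],
    [[0, 0, 0], 0],
    [[0, 0, 0], 0],
    [[0, 0, 0], 0],
    [[0, 0, 0], 0],
  ],
)

```text
time: 29.25
ee_pos: [0.5056, 0.0938, 0.0593]
eef_rot: [0.004, 1.0, 0.0, -0.001]
ft_force: [-5.9, 0.9, 3.8]
width: 0.0005
grip_force: 3.1
```

Still moving (force fell, x 0.5056); continue to about 0.507.

Call:
drive_tool(
  series=[
    [[0.1, 0, 0], 0],
    [[0.1, 0, 0], 0],
    [[0, 0, 0], 0],
    [[0, 0, 0], 0],
    [[0, 0, 0], 0],
    [[0, 0, 0], 0],
    [[0, 0, 0], 0],
    [[0, 0, 0], 0],
    [[0, 0, 0], 0],
    [[0, 0, 0], 0],
  ],
)

```text
time: 30.5
ee_pos: [0.5076, 0.0939, 0.0593]
eef_rot: [0.004, 1.0, 0.0, -0.001]
ft_force: [-6.1, 1.7, 4.1]
width: 0.0007
grip_force: 3.3
```

Call:
drive_tool(
  series=[
    [[0.1, 0, 0], 0],
    [[0.1, 0, 0], 0],
    [[0, 0, 0], 0],
    [[0, 0, 0], 0],
    [[0, 0, 0], 0],
    [[0, 0, 0], 0],
    [[0, 0, 0], 0],
    [[0, 0, 0], 0],
    [[0, 0, 0], 0],
    [[0, 0, 0], 0],
  ],
)

```text
time: 31.75
ee_pos: [0.5085, 0.0939, 0.0592]
eef_rot: [0.004, 1.0, 0.0, -0.003]
ft_force: [-13.4, 1.6, 10.1]
width: 0.0002
grip_force: 6.5
```

Seated. Retreat and measure in code, using the earlier flush picture as reference.

Call:
drive_tool(
  series=[
    [[-0.5, 0, 0], 0],
    [[-1, 0, 0], 0],
    [[-2, 0, 0], 0],
    [[-2, 0, 0], 0],
    [[-1, 0, 4], 0],
    [[-1, -3, 4], 0],
    [[-1, -5, 4], 0],
    [[0, -6, 0], 0],
    [[0, -6, 0], 0],
    [[0, 0, 0], 0],
  ],
)

```text
time: 33.0
ee_pos: [0.4255, -0.1089, 0.1784]
eef_rot: [0.008, 1.0, -0.0, 0.001]
ft_force: [1.1, 1.0, -0.2]
width: 0.0005
grip_force: 0.0
```

```bash
cat > m.py <<'E'
from h import *
def im(f): return cv2.imread(f)[:,:,0].astype(np.float32)
def prof(I,pts): return np.array([cv2.getRectSubPix(I,(1,1),tuple(map(float,proj("top",p))))[0,0] for p in pts])
def edge(v,s,d): # strongest smoothed step of sign d, sub-sample centroid
    g=np.clip(d*np.gradient(cv2.GaussianBlur(v[None].astype(np.float32),(0,0),2)[0]),0,None);k=g.argmax();w=slice(max(k-5,0),k+6);return (g[w]*s[w]).sum()/g[w].sum()
def W(x,y,z): return np.r_[C0+x*EX+y*EY,z]
xs=np.arange(-.03,.015,.0005); xf=np.arange(.03,.07,.0005)
for f,n in(("pics/top1.png",-.0188),("pics/top4.png",.0665),("pics/top5.png",.0665)):
    if f=="pics/top5.png": snap("top",f)
    I=im(f)
    near=[np.mean([edge(prof(I,[W(x,n-a+b,.082) for x in xs]),xs,1) for b in np.arange(-.012,.013,.004)]) for a in(.025,.06,.10,.145)]
    ys=np.arange(n-.02,n+.02,.0005); nose=[edge(prof(I,[W(x,y,.085) for y in ys]),ys,-1) for x in(.0,.01,.02)]
    yp=np.arange(.055,.085,.0005)
    print(f,"near edge x",np.round(near,4),"nose",np.round(nose,4))
E
python3 m.py; python3 -c "
from h import *
print(r.read_state()['ee_pos'])"
```

```text
pics/top1.png near edge x [-0.0077 -0.0074 -0.0074 -0.0103] nose [-0.0199 -0.0193 -0.0195]
pics/top4.png near edge x [-0.0132 -0.0117 -0.0112 -0.0113] nose [0.0666 0.0665 0.0669]
pics/top5.png near edge x [-0.0068 -0.0059 -0.0055 -0.008 ] nose [0.0669 0.067  0.067 ]
[ 0.42577541 -0.10634493  0.17817458]
```

```bash
sed -i 's/^    if f=="pics\/top5.*/    pass/' m.py; cat >> m.py <<'E'
ys=np.arange(.072,.092,.0005)
for f in("pics/top1.png","pics/top4.png","pics/top5.png"):
    I=im(f); print("stop back",[round(float(edge(prof(I,[W(x,y,.091) for y in ys]),ys,-1)),4) for x in(.025,.035,.045)])
E
python3 m.py|tail -3
```

```text
stop back [0.0808, 0.082, 0.0816]
stop back [0.0802, 0.082, 0.0816]
stop back [0.0804, 0.082, 0.0816]
```

The stop hasn't moved, the loaf is flush and meeting it, and the hand is clear. Handing in.

```bash
python3 -c "
from h import *
print(r.close_job())"
```

```text
the job is handed in; nothing more can be done
None
```

I handed the job in at about 33 s: pointer about 0.4 mm from the tape's middle when set (stop not shifted since), loaf flush along the fence with its nose at the stop, hand clear; the hand-in returned no verdict.

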